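# Zero the crust roller and set its gap

### The job

Set the dough gap on the crust roller: turn its tee screw clockwise until the rolls meet and it comes up snug - firm to the hand but never forced, or the rolls and bearings are marked - then back it off a quarter turn and let go. Do not disturb the things lying around it.

Things in the scene. Friction and masses are not known exactly. Their poses are not given: they have to be found in the camera images.
- roller: Bench crust roller for pasty dough, screwed to the table: white cast frame 250 mm wide (its y), 200 mm deep (its x), two steel rolls 50 mm thick one above the other along y, feed tray on the -x side, crank at +y, gear guard at -y. A crossbar 85 x 245 mm, top 187 mm up, carries the tee screw in its middle. Origin: centre of the underside; its z axis is the screw's axis.
- tee (a point): Middle of the black tee handle, 241 mm above the table, on the screw's axis. A level, flat-sided bar 76 mm long (point x), 14 mm thick (point y), 22 mm high; nothing on the roller is higher. It turns about z and stays at this height. It sits on the stem through a stiff rubber bush, in line with the collar's x axis when free, and winds up against it by 1 rad per 4 N m of torque.
- collar: Graduated steel collar, 46 mm wide, and 13 mm stem of the gap screw, under the tee; its top is 42 mm below the tee's middle. Origin on the axis. Clockwise from above lowers the upper roll 4 mm a turn; drag 0.05 N m. It starts 0.5 to 1.3 rad short of the rolls meeting, where it stops dead; at which angle differs each time. Snug: 0.2 to 0.4 N m on the tee. Over 0.6 is forced.
- upper_roll_mid (a point): Middle of the upper roll (steel, 50 mm in diameter, 190 mm long), on its axis and on the screw's axis, below the crossbar. Moves straight up and down, 1 mm for a quarter turn of the screw: too little to set the gap by this reading, so the meeting of the rolls has to be felt.
- rolling_pin: Bystander: wooden rolling pin, 360 mm long along its y, 52 mm thick, lying behind the roller; origin on its underside at mid length.
- table_knife: Bystander: table knife with a dark wooden handle, 230 mm long along its x, flat on the table; origin on the underside.
- scraper: Bystander: dough scraper, steel blade 85 x 115 mm with a wooden back, flat on the table; origin on the underside.
- oil_bottle: Bystander: green glass bottle, 66 mm in diameter, 220 mm high, standing beside the roller; origin at the centre of its foot.
- mug: Bystander: white mug, 80 mm in diameter, 85 mm high; origin at the centre of its foot.
- pastry_cutter: Bystander: steel ring cutter, 90 mm in diameter, 35 mm high, lying flat; origin at the centre of its underside.

How it is judged (in metres and radians):
On the way:
1. the rolls have met and the screw is turned up snug: 0.2 N m or more on the tee (z of upper_roll_mid in the frame of roller below 0.13705 m and angle between the x axis of tee and the x axis of collar, either way round above 0.05 rad), for 0.2 s.
At the end, for the whole second after the job is handed in: The screw stands a quarter turn (within 15 degrees) back from where the rolls met, so the rolls are 0.83 to 1.17 mm apart; it is at rest (z of upper_roll_mid in the frame of roller between 0.13783 and 0.13817 m and angular speed of collar below 0.05 rad/s); the robot touches nothing.
It fails at once if the screw is forced: more than 0.6 N m on the tee (angle between the x axis of tee and the x axis of collar, either way round above 0.15 rad).
It fails at once if a bystander is moved by more than 25 mm (distance of any of rolling_pin, table_knife, scraper, oil_bottle, mug, pastry_cutter from where it was at the start of the episode above 0.025 m).
It also fails if it takes over 56 s, if anything falls off the work surface, if the arm or the gripper's body presses on something with over 40 N, if the wrist force passes 120 N, or if a joint passes its speed limit or range.

### The arm

A 6-joint arm with a two-finger parallel gripper is mounted at the origin on the work surface. World frame = base frame: x ahead of the robot, y to its left, z up, the work surface at z = 0. Lengths are in mm, angles in rad, forces in N, time in s.
With the tool pointing down it reaches from about 325 to 875 mm from the base axis. Payload 4.4 kg.
Tool frame: the origin (TCP) lies midway between the tips of the shut fingers; the grasp point (between the pads) lies 19 mm behind it; z points along the fingers, x is the direction in which the jaws open and shut, and the axes are right-handed (so a half turn about z gives the same grasp; the last joint's range is limited). The gripper opens to 85 mm and grips with 20 to 120 N. Pads are 22 mm wide; open, the fingers measure 114 mm over their backs; the gripper's body (76 mm by 85 mm) begins 54 mm behind the grasp point. The pads swing forward as they close: fully open they stand 13 mm farther back than shut.
Start: joints at [-1.397, 0.207, 1.542, -0, 1.393, -0.15], TCP at [183.481, -544.942, 231.282] pointing down, gripper open.
Joint ranges: [-2.73, 2.73], [-0.86, 2.22], [0.23, 2.46], [-1.11, 4.25], [0.08, 2.63], [-2.82, 2.82]. Speed limits (rad/s): [2.79, 2.79, 3.14, 3.14, 3.14, 3.14].

### API

Orientations are given as a 3x3 rotation matrix whose columns are the frame's x, y, z axes.
In Python, from station import robot gives the robot as it stands. Calls block until the motion is done:
- robot.move_to(position, orientation): joint-space move of the TCP to a pose.
- robot.move_l(position, frame=None, feed=150): straight line of the TCP; frame=None keeps the orientation; feed is the mean speed in mm/s.
- robot.goto_joints(angles): joint-space move.
- robot.grip(opening, effort=None): finger opening in mm; effort is the grip in N (None keeps the last); returns when the fingers have stopped.
- robot.wait(seconds).
- robot.inverse_kinematics(position, orientation): joint angles nearest the present ones, or None.
- robot.capture(name): name is "scene" or "side" or "wrist"; returns a dict with "pixels" (400x640x3 uint8, red, green, blue), "mtx" (3x3 intrinsics, pixels), "view" (4x4, takes a point from world to camera coordinates). Camera axes: x right, y down, z forward; pixel columns grow to the right and rows downward; lengths in mm; the calibration is good to about 2 mm. A picture is of the moment at which its call begins. There is no depth.
A pose or a line that the arm cannot do raises robot.MotionError and nothing moves.
- robot.job_done(): hands the job in, once; it reports no verdict.
Readings, each from a call of its own:
- robot.current_t(): time.
- robot.current_joint_positions(): joint angles.
- robot.current_dq(): joint speeds.
- robot.current_tau(): joint torques, N m.
- robot.current_tool_pos(): TCP position.
- robot.current_tcp_rot(): TCP orientation.
- robot.current_wrist_force(): force on the tool from outside, world axes, zero at the start.
- robot.current_moment(): the same for the moment, N m.
- robot.current_grip_width(): finger opening in mm.
Only numpy, scipy, OpenCV 4.12 (cv2) and the standard library are available. Lean on these libraries where they do the work, as an engineer would, in place of code of your own. Each camera call takes 0.05 s, during which the arm holds its last target. There are 200 camera calls.

## Working session

There is one attempt and no reset: what is moved stays moved. The work goes in short steps, each a Python script; the robot and the scene stay as the last script left them, time stands still between calls to the robot, and variables do not carry over. Pictures are saved under pics/ and viewed, on a budget of 10 in all, crops included, one or two more only if the job needs it, and the job is handed in when it is done.

```bash
mkdir -p pics; ls
python3 - <<'E'
from station import robot
import cv2,numpy as np
ims=[]
for n in("scene","side"):
    c=robot.capture(n);cv2.imwrite(f"pics/{n}0.png",c["pixels"][...,::-1]);np.savez(f"{n}0.npz",**c)
    print(n,c["mtx"].round(1).tolist(),(-c["view"][:3,:3].T@c["view"][:3,3]).round())
print(robot.current_t(),robot.current_tcp_rot().round(3) if hasattr(robot.current_tcp_rot(),'round') else robot.current_tcp_rot())
E
```

```text
pics
scene [[419.9, 0.0, 323.5], [0.0, 419.9, 199.5], [0.0, 0.0, 1.0]] [1470.  -67.  973.]
side [[410.4, 0.0, 318.9], [0.0, 410.4, 200.9], [0.0, 0.0, 1.0]] [-79. 720. 866.]
0.1 [[ 0.319 -0.948 -0.   ]
 [-0.948 -0.319  0.002]
 [-0.002 -0.    -1.   ]]
```

View pics/scene0.png

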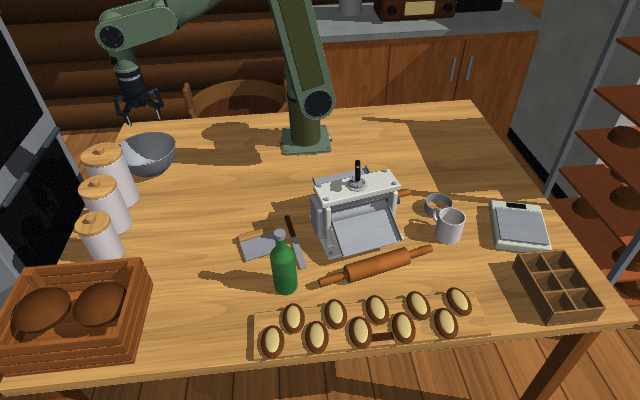

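View pics/side0.png

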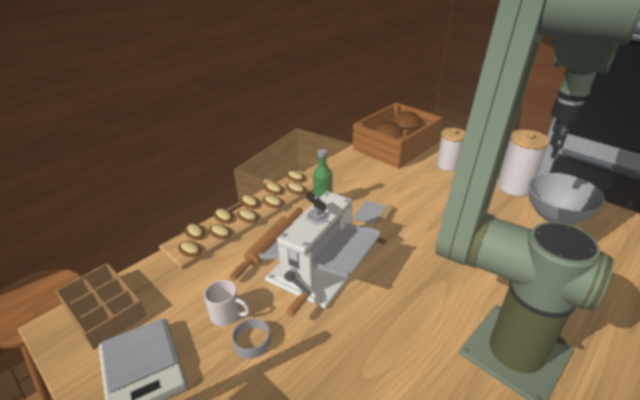

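The scene view shows the black tee nearly end-on at about (358,172). In the side view it is at about (316,203), running from upper left to lower right. I'll localise it by casting rays from both views.

```bash
cat > h.py <<'E'
import numpy as np,cv2
def ray(c,uv,z):
    V=c["view"];R,t=V[:3,:3],V[:3,3];o=-R.T@t
    d=R.T@np.linalg.solve(c["mtx"],[uv[0],uv[1],1.]);return o+d*(z-o[2])/d[2]
def tee(c,box,thr=60,z=241):
    x0,y0,x1,y1=box;p=c["pixels"][y0:y1,x0:x1].max(2)
    m=(p<thr).astype(np.uint8);n,l,s,ce=cv2.connectedComponentsWithStats(m)
    out=[]
    for i in range(1,n):
        if s[i,4]<20: continue
        ys,xs=np.nonzero(l==i);P=np.array([ray(c,(a+x0,b+y0),z)[:2] for a,b in zip(xs,ys)])
        w,v=np.linalg.eigh(np.cov(P.T))
        out.append((s[i].tolist(),(ce[i]+[x0,y0]).round(1),P.mean(0).round(1),np.degrees(np.arctan2(v[1,1],v[0,1])).round(1),np.sqrt(w*12).round(1)))
    return out
E
python3 - <<'E'
from h import *
for n,b in(("scene",(335,150,380,190)),("side",(295,185,340,222))):
    c=np.load(f"{n}0.npz")
    for o in tee(c,b):print(n,o)
E
```

```text
scene ([20, 10, 5, 21, 98], array([357. , 170.4]), array([535.3, 116.6]), np.float64(170.4), array([14.1, 98. ]))
```

```bash
cat >> h.py <<'E'
def R(a): 
    c,s=np.cos(a),np.sin(a);return np.array([[c,s,0],[s,-c,0],[0,0,-1.]])
E
python3 - <<'E'
from h import *
from station import robot
p=np.array(robot.current_tool_pos());robot.move_l([p[0],p[1],400],feed=300)
for a in(80,-100):
    print(a,np.round(robot.inverse_kinematics([535,117,400],R(np.radians(a))),2))
q0=robot.inverse_kinematics([535,117,400],R(np.radians(80)));q1=robot.inverse_kinematics([535,117,400],R(np.radians(-100)))
a=80 if abs(q0[5])<abs(q1[5]) else -100
robot.move_to([535,117,400],R(np.radians(a)))
print(a,robot.current_t(),np.round(robot.current_joint_positions(),2))
c=robot.capture("wrist");cv2.imwrite("pics/w0.png",c["pixels"][...,::-1]);np.savez("w0.npz",**c)
for o in tee(c,(0,0,640,400)):print(o)
E
```

```text
80 [ 0.06  0.07  1.35 -0.    1.72 -1.34]
-100 [ 0.06  0.07  1.35 -0.    1.72  1.8 ]
80 3.4583 [ 0.06  0.07  1.35 -0.    1.72 -1.34]
([475, 72, 25, 36, 320], array([490.9,  87.2]), array([467.2, 311.1]), np.float64(-160.4), array([12.7, 36.5]))
([443, 86, 17, 36, 185], array([447.6, 104.4]), array([476.1, 266.9]), np.float64(-170.6), array([ 9.2, 34. ]))
([601, 94, 36, 15, 388], array([618.7, 101. ]), array([503.7, 440.4]), np.float64(73.0), array([11.2, 34.5]))
([192, 135, 27, 50, 222], array([206.9, 159.6]), array([487.5,   6.7]), np.float64(-170.3), array([ 8.4, 56.8]))
([310, 150, 13, 68, 699], array([315.8, 182.8]), array([533.8, 118.5]), np.float64(170.7), array([13. , 79.9]))
([602, 223, 35, 84, 1239], array([620.1, 260.4]), array([691.6, 460.8]), np.float64(-177.8), array([ 29.9, 115.5]))
([0, 224, 640, 176, 60515], array([336.4, 344.7]), array([753.3, 106.8]), np.float64(80.3), array([192.3, 813.6]))
([573, 230, 21, 23, 282], array([584.2, 240.1]), array([656.3, 416.5]), np.float64(-147.2), array([19.2, 27.6]))
([572, 259, 20, 23, 276], array([582.2, 268.8]), array([694.3, 416.9]), np.float64(-149.3), array([19.4, 28.5]))
([540, 276, 7, 7, 21], array([542.6, 279.3]), array([700.5, 370.3]), np.float64(130.7), array([6.3, 8.9]))
([570, 288, 19, 21, 215], array([580.1, 296.6]), array([733.3, 416.9]), np.float64(-147.0), array([17.9, 28.2]))
```

View pics/w0.png

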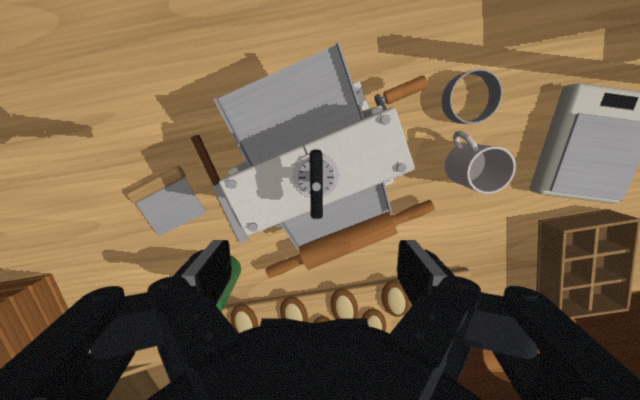

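The wrist view shows the tee at about (316,183), near vertical in the image, clear on both sides, with the jaws straddling its plane. The bystanders (mug, cutter, scraper, bottle) are all lower and off to the sides. I'll take one closer look on the way down.

Run:
```python
from h import *
from station import robot
c0=np.load("w0.npz")
for z in(241,247,252):print(z,[o[2:] for o in tee(c0,(290,130,345,235),z=z)])
robot.move_l([533,118,325],R(np.radians(80.7)),feed=200)
c=robot.capture("wrist");cv2.imwrite("pics/w1.png",c["pixels"][...,::-1]);np.savez("w1.npz",**c)
for z in(241,247,252):print(z,[o for o in tee(c,(230,20,410,235),z=z) if o[0][4]>200])
print(robot.current_t(),(-c["view"][:3,:3].T@c["view"][:3,3]).round(), np.round(robot.current_wrist_force(),2),np.round(robot.current_moment(),3))
```

```text
241 [(array([533.8, 118.5]), np.float64(170.7), array([13. , 79.9]))]
247 [(array([532.6, 118.6]), np.float64(170.7), array([12.7, 78.3]))]
252 [(array([531.5, 118.8]), np.float64(170.7), array([12.5, 77. ]))]
241 [([77, 141, 17, 74, 1039], array([315.2, 195.9]), array([527.4, 119.7]), np.float64(170.4), array([13.8, 66.1]))]
247 [([77, 141, 17, 74, 1039], array([315.2, 195.9]), array([525.8, 119.9]), np.float64(170.4), array([13.4, 64.4]))]
252 [([77, 141, 17, 74, 1039], array([315.2, 195.9]), array([524.5, 120.1]), np.float64(170.4), array([13.1, 62.9]))]
4.0833 [469. 128. 468.] [ 0.33 -0.13  0.49] [ 0.063 -0.027 -0.008]
```

View pics/w1.png

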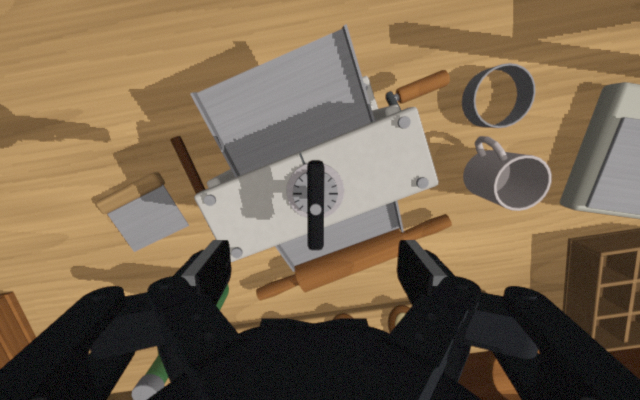

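The bar now spans rows 160–250 at column 316, so my crop clipped it. I'll recompute with the full box.

Run:
```python
from h import *
c=np.load("w1.npz")
for z in(241,252):print(z,[o for o in tee(c,(280,120,350,256),z=z) if o[0][4]>200])
# collar centre from its ellipse: bright-grey disc between bar; use roll/crossbar bolts at z~187
b=[(403,122),(422,183),(209,199),(236,253)]
print(np.mean([ray(c,u,190)[:2] for u in b],0))
```

```text
241 [([27, 41, 17, 89, 1248], array([315.2, 203.5]), array([534.2, 118.6]), np.float64(170.4), array([13.6, 80.8]))]
252 [([27, 41, 17, 89, 1248], array([315.2, 203.5]), array([531., 119.]), np.float64(170.4), array([12.9, 76.9]))]
[535.16777463 117.98360645]
```

Run:
```python
from h import *
from station import robot
def st(s):print(s,round(robot.current_t(),2),np.round(robot.current_wrist_force(),2),np.round(robot.current_moment(),3),np.round(robot.current_grip_width(),1),np.round(robot.current_tool_pos(),1))
robot.move_l([532.5,118.8,221],R(np.radians(80.5)),feed=80); st("down")
robot.grip(30,60); st("30")
robot.grip(10,60); st("closed"); robot.wait(.3); st("settled")
q=np.array(robot.current_joint_positions());print(q.round(4))
t=robot.current_t();q[5]+=0.03;robot.goto_joints(q);st("dq.03");print(robot.current_t()-t)
```

```text
down 5.53 [ 0.28  0.12 -0.58] [ 0.034  0.017 -0.022] 85.4 [533.  118.8 221.8]
30 6.11 [ 0.42 -0.15 -0.07] [ 0.008 -0.001  0.055] 30.0 [532.5 118.8 221. ]
closed 6.39 [-0.16  1.07  1.1 ] [0.134 0.012 0.018] 12.9 [532.5 119.  221.1]
settled 6.69 [-1.02  2.41  2.1 ] [0.237 0.06  0.018] 13.4 [532.6 119.  221.1]
[ 6.0900e-02  1.5300e-01  1.6258e+00  3.0000e-04  1.3625e+00 -1.3441e+00]
dq.03 6.94 [ 0.08  1.51 -0.16] [ 0.237  0.037 -0.028] 12.9 [532.6 119.1 221.1]
0.25
```

```bash
cat >> h.py <<'E'
def mz(robot,n=8):
    M=[];F=[]
    for _ in range(n): robot.wait(.015);M.append(robot.current_moment()[2]);F.append(robot.current_wrist_force())
    return np.mean(M),np.mean(F,0)
E
python3 - <<'E'
from h import *
from station import robot
q=np.array(robot.current_joint_positions());log=[]
q[5]=-1.3141
while 1:
    m,F=mz(robot);qa=robot.current_joint_positions()[5];log.append((q[5],qa,m))
    print(round(robot.current_t(),1),round(q[5],3),round(qa,4),round(m,3),F.round(1))
    if m>.27 or np.hypot(F[0],F[1])>18 or q[5]>.2: break
    q[5]+=.04 if m<.12 else .015
    robot.goto_joints(q)
np.save("log.npy",log)
E
```

```text
7.1 -1.314 -1.3145 -0.001 [-0.4  1.3  1.3]
7.5 -1.274 -1.2748 0.007 [-0.5  1.4  0.6]
7.8 -1.234 -1.2349 0.008 [0.  2.3 0.8]
8.2 -1.194 -1.1949 -0.001 [0.3 2.7 0.3]
8.6 -1.154 -1.1549 -0.006 [0.5 3.5 0.3]
9.0 -1.114 -1.1149 -0.004 [1.2 4.2 0.3]
9.4 -1.074 -1.0752 0.009 [ 1.   5.  -0.1]
9.8 -1.034 -1.0353 0.005 [ 1.4  5.2 -0.2]
10.1 -0.994 -0.9953 -0.023 [1.4 5.4 0.1]
10.5 -0.954 -0.9552 -0.0 [1.6 5.7 0. ]
10.9 -0.914 -0.9152 0.005 [ 1.3  5.7 -0.3]
11.3 -0.874 -0.8752 -0.006 [ 1.9  5.7 -0.1]
11.7 -0.834 -0.8353 0.001 [ 1.8  6.2 -0.1]
12.1 -0.794 -0.7953 -0.001 [ 1.7  5.8 -0.7]
12.4 -0.754 -0.7553 0.012 [ 2.5  6.1 -0.6]
12.8 -0.714 -0.7152 -0.002 [ 2.2  6.6 -0.6]
13.2 -0.674 -0.6753 0.018 [ 2.3  6.5 -0.6]
13.6 -0.634 -0.6352 0.008 [ 2.6  6.6 -0.8]
14.0 -0.594 -0.5953 0.004 [ 2.6  7.1 -1. ]
14.4 -0.554 -0.5553 0.009 [ 3.   6.8 -1.4]
14.7 -0.514 -0.5152 0.018 [ 2.7  6.9 -1.7]
15.1 -0.474 -0.4753 0.012 [ 3.1  7.3 -1.6]
15.5 -0.434 -0.4352 -0.001 [ 3.4  7.2 -1.9]
15.9 -0.394 -0.3953 0.013 [ 3.4  7.4 -1.5]
16.3 -0.354 -0.3556 0.106 [ 3.8  7.4 -1.7]
16.7 -0.314 -0.316 0.274 [ 4.2  7.2 -2. ]
```

Torque rises at about 4.2 N m/rad after contact, which matches the bush. Contact is at q6 ≈ -0.384, and the screw is now snug at 0.274 N m. Next I hold briefly and back off to q6 = -0.384 - π/2.

Run:
```python
from h import *
from station import robot
q=np.array(robot.current_joint_positions());q[5]=-.3141
robot.wait(.3);m,F=mz(robot,12);print("snug",m.round(3),F.round(1))
for a in np.linspace(-.3141,-.384-np.pi/2,18)[1:]:
    q[5]=a;robot.goto_joints(q)
    F=robot.current_wrist_force()
    if np.hypot(F[0],F[1])>25: print("force",F);break
robot.wait(.3);m,F=mz(robot,12);print("back",round(robot.current_t(),2),robot.current_joint_positions()[5],m.round(3),F.round(1))
robot.grip(35);robot.wait(.3);F=mz(robot)[1];print("open",robot.current_grip_width(),F.round(1))
robot.grip(80);p=np.array(robot.current_tool_pos())
robot.move_l([p[0],p[1],325],feed=100);robot.wait(.3)
c=robot.capture("wrist");cv2.imwrite("pics/w2.png",c["pixels"][...,::-1])
for o in tee(c,(200,60,440,300),z=252):
    if o[0][4]>200:print(o)
R_=np.array(robot.current_tcp_rot());print(np.degrees(np.arctan2(R_[1,0],R_[0,0])),robot.current_t())
```

```text
snug 0.265 [ 4.4  7.4 -2.2]
back 21.91 -1.94962709190542 0.05 [-5.4 -4.8  3.9]
open 34.72695841783487 [-0.1 -0.   0. ]
([0, 0, 11, 60, 206], array([204.2,  87.2]), array([485.6,   9.6]), np.float64(-169.6), array([ 2.7, 39.8]))
([103, 99, 17, 89, 1258], array([311., 202.]), array([531. , 116.6]), np.float64(-154.3), array([12.9, 77.3]))
([0, 178, 37, 62, 1466], array([220.1, 273.3]), array([622.6,  72.7]), np.float64(-179.4), array([21.7, 56.4]))
([191, 178, 49, 62, 1915], array([413.4, 274.3]), array([551.4, 224.7]), np.float64(60.4), array([33.2, 58.7]))
115.5099306719377 24.7333
```

View pics/w2.png

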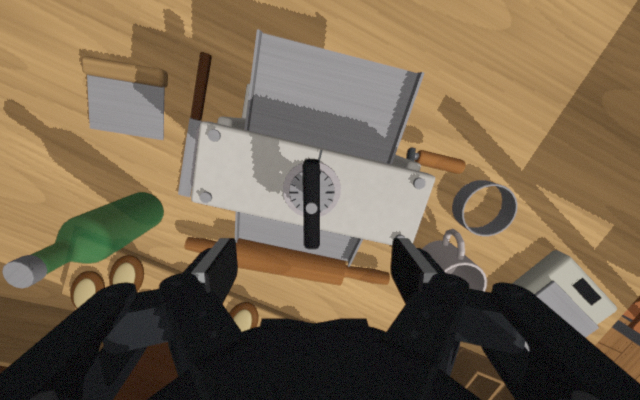

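The wrist view shows the tee free at (311,202), bearing 25.7°. That is 35.3° counter-clockwise of its start, against 35.0° expected (55° in, 90° back). The bystanders look in place, and the gripper is clear.

Run:
```python
from h import *
from station import robot
a=np.load("scene0.npz")["pixels"].astype(int);b=robot.capture("scene")["pixels"].astype(int)
d=(abs(a-b).max(2)>60)
for n,(x0,y0,x1,y1) in dict(bottle=(265,245,300,297),scraper_knife=(238,215,266,265),pin=(315,255,435,288),mug_cutter=(422,192,468,245)).items():print(n,d[y0:y1,x0:x1].mean().round(3))
print(np.round(robot.current_wrist_force(),1),robot.current_t());robot.job_done()
```

```text
bottle 0.0
scraper_knife 0.002
pin 0.051
mug_cutter 0.001
[0.3 0.3 0.1] 24.7833
the job is handed in; nothing more can be done
```

The dough gap is set and the job is handed in, at about 25 s of the 56 s allowed. No verdict was reported.

- **Snug:** I gripped the tee and turned it clockwise about 0.96 rad until the rolls met. The torque then rose at about 4.2 N m/rad, as the rubber bush should. I took it up to 0.27 N m, inside the 0.2 to 0.4 range, and held it for over 0.3 s.
- **Back-off:** I turned it back to a quarter turn from the meeting point, let go and lifted clear. The closing wrist picture puts the tee 35.3° counter-clockwise of its start, against 35.0° expected, so the gap should be about 1.0 mm. I did not measure the roll gap directly.
- **Bystanders:** Comparing scene pictures from before and after, the bottle, scraper, knife, mug and cutter are unchanged. The rolling pin area showed 5% changed pixels. I put that down to the arm's shadow but did not check further. The pin looks in place in the last wrist view, and the side force on the tool stayed under about 9 N at every reading I logged.
- **Disagreement:** The drag I felt while turning was about 0.01 N m, against the stated 0.05. I read it with the arm paused between steps, which probably explains it, and it does not affect the result.

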